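# Put the upper tray on the meter-parts rack and bolt it down

### The job

Put the loose tray on the rack as its upper tier: lower it gently, without dropping it, so that all four corner holes go down over the four posts and it sits level on their shoulders. Then slide the barrel bolt fully across over the tray's rim and turn its handle all the way down into the notch, so that the tray is locked. Leave the parts in the lower tray and the other things on the table where they are.

Things in the scene. Friction and masses are not known exactly. Their poses are not given: they have to be found in the camera images.
- rack: grey steel rack fixed to the table: a 230 (x) x 150 (y) x 10 mm base with four upright stepped steel posts centred at x = +-84, y = +-52 mm, and on its +y side a barrel bolt on a pillar. Origin: underside of the base (table height), midway between the posts; z up. The table-to-tip height of the posts is 145 mm
- rack_seat (a point): point midway between the posts, 110 mm over the table, where the underside centre of the seated upper tray must come; axes as the rack's. Each post is 30 mm across up to a shoulder at 40 mm (where a lower tray of the same outline is pinned, without handle), 20 mm across up to the upper shoulder at 110 mm (upper tray), then a 10 mm spigot to 133 mm that tapers to 4 mm across at its tip at 145 mm
- rod_axis (a point): fixed point on the bolt's axis at rack x = 0, y = 130 mm, 136 mm over the table; axes as the rack's. The bolt is a 14 mm steel rod along y; fully back its end is at rack y = 82, clear of the tray, its tail at y = 215. Pillar, rod guides and slot walls lie within x = +-16, y = 84 to 176 mm, up to 148 mm high
- tray: upper tray: aluminium, 204 (x) x 140 (y) mm, floor 6 mm thick, rim up to 16 mm, four 14 mm corner holes at x = +-84, y = +-52 mm, 0.4 to 0.65 kg, lies on the table. Carrying handle over its middle: fixed bar along x, 100 mm long, 12 mm wide, 16 mm high, 42 to 58 mm above the underside, a leg at each end. Origin: underside centre; z up. Fits either way round (half turn)
- coupling: brass coupling 34 mm across, 38 mm high, standing in the lower tray; leave it
- nut_cap: brass cap 40 mm across, 26 mm high, in the lower tray; leave it
- bolt (a joint): how far the bolt rod is slid, m: 0 fully back, 0.040 fully across (it slides along the rack's -y, towards the posts, and then passes over the seated tray's rim). About 2 N friction; stays where it is left
- bolt_handle (a joint): turn of the bolt's handle, rad: 0 straight up, 1.5 down, lying level towards the rack's +x. The slot wall lets it be turned down only when the bolt is within 3 mm of fully across, where the notch is; before, it leans about 0.3 rad at most. Down, it stops the bolt sliding back. About 0.05 N m friction; stays where it is left
- bolt_grip (a point): point on the handle to take hold of, 46 mm from the rod's axis. The handle is a straight round steel bar 12 mm thick that reaches 64 mm from the axis; it sits on the rod at rack y = 142 mm less the slide of the bolt. The point's z axis runs outward along the handle
- meter_body: bystander: brass water-meter body, round, 56 mm across, 51 mm high, white face up, with a pipe stub on either side, 140 mm long along its x; origin under its centre; stands between the rack and the tray
- wrench: bystander: wrench lying flat along its x
- white_cap: bystander: white plastic meter cap, 68 mm across, 26 mm high; origin under its centre
- gasket: bystander: black rubber ring, 68 mm across, 6 mm thick

How it is judged:
By the outcome, as a careful person would: the job done as asked, in the order asked, and still so for the second after the job is handed in, with the robot touching nothing.
It also fails if it takes over 53 s, if anything falls off the work surface, if the arm or the gripper's body presses on something with over 40 N, if the wrist force passes 120 N, or if a joint passes its speed limit or range.

### The arm

A 6-joint arm with a two-finger parallel gripper is mounted at the origin on the work surface. World frame = base frame: x ahead of the robot, y to its left, z up, the work surface at z = 0. Lengths are in mm, angles in degrees, forces in N, time in s.
With the tool pointing down it reaches from about 325 to 775 mm from the base axis. Payload 9.3 kg.
Tool frame: the origin (TCP) lies midway between the tips of the shut fingers; the grasp point (between the pads) lies 19 mm behind it; z points along the fingers, y is the line along which they close (so a half turn about z gives the same grasp; the last joint's range is limited). The gripper opens to 85 mm and grips with 20 to 120 N. Pads are 22 mm wide; open, the fingers measure 114 mm over their backs; the gripper's body (76 mm by 85 mm) begins 54 mm behind the grasp point. The pads swing forward as they close: fully open they stand 13 mm farther back than shut.
Start: joints at [58.637, 14.817, 1.232, 76.415, 0, 81.257], TCP at [211.544, 507.687, 231.279] pointing down, gripper open.
Joint ranges: [-174.27, 174.27], [-52.1, 104.24], [-59.71, 78.15], [-110.17, 111.67], [-87.03, 83.33], [-180, 180]. Speed limits (degrees/s): [127.2, 127.2, 159.86, 180, 180, 180].

### API

Orientations are given as a 3x3 rotation matrix whose columns are the frame's x, y, z axes.
In Python, from plant import arm, optics, workorder gives the robot as it stands.
- The arm moves only by the tool send_rows, never from a script. Its argument "steps" is a list of rows, each a list of 2 entries, a list of its own where there are three numbers: the shift along the world's x, y, z as a fraction of full scale, then the turn, a rotation vector about the world's x, y, z as a fraction of full scale. In form: [[[tx, ty, tz], [ax, ay, az]], ...]. A call has 1 to 10 rows; each row shifts and turns the commanded pose from where the row before left it; what a row does not reach is not made up. Full scale, the value 1, is 5 cm for a shift and pi rad for a turn. A row lasts 1/10 s, in which the tool goes at most 50 mm and 8.59 degrees, less where a joint would pass 70% of its speed; a pose out of reach is approached as far as the arm can. A call with a number of a shift or a turn outside -1 to 1 is refused whole. A call with a gripper value outside its range is refused whole. "gripper" is the closure, from -1 (fully open) to 1 (shut), set as the call begins (left out, the last holds). The fingers move at their own pace and stop on an object; "force" is the grip in N (left out, the last holds). Time passes only in rows, so rows that do not move let the fingers close. It gives the time, the measured TCP pose, the force, the opening and the grip force at its end, in the units of the state.
- arm.state(): the state, without advancing time (a new reading comes with each control period).
- optics.camera(name): name is "side" or "top"; returns the picture (400x640x3 uint8, blue, green, red); there is no depth.
- optics.camera_info(name): a dict with "K" (3x3 intrinsics, pixels), "D" ([k1, k2, p1, p2, k3] as OpenCV has them; the pictures are not rectified), "rvec" (rotation vector, rad) and "tvec" (3), from world to camera coordinates, as OpenCV has them. Camera axes: x right, y down, z forward; pixel columns grow to the right and rows downward; lengths in mm; the calibration is good to about 2 mm. A picture is of the moment at which its call begins. camera_info takes no time and is no camera call.
- workorder.close_job(): hands the job in; it is judged then, once.
The state is a dict: "clock": time; "q": joint angles; "joint_vel": joint speeds; "joint_torque": joint torques, N m; "position": TCP position; "orientation": TCP orientation; "contact_force": force on the tool from outside, world axes, zero at the start; "moment": the same for the moment, N m; "width": finger opening in mm; "finger_force": force on a finger pad.
Only numpy, scipy, OpenCV 4.12 (cv2) and the standard library are available. Lean on these libraries where they do the work, as an engineer would, in place of code of your own. Each camera call takes 0.05 s, during which the arm holds its last target. There are 200 camera calls.

## Working session

There is one attempt and no reset: what is moved stays moved. The work goes in short steps, Python scripts to look and compute and a tool call to move; the robot and the scene stay as the last step left them, time stands still between calls to the robot, and variables do not carry over. Pictures are saved under pics/ and viewed, at most 10 in all, crops included, and the job is handed in when it is done.

Besides the shell and the picture viewer there is one more tool, called after ">>>" as name(argument=value, ...) on one line, values as JSON. send_rows: Moves the arm, as the interface text tells. Shift numbers are shares of 5 cm and turn numbers shares of pi rad, none past 1 either way. Its arguments: {"type":"object","properties":{"steps":{"type":"array","items":{"type":"array"}},"gripper":{"type":"number"},"force":{"type":"number"}},"required":["steps"]}

```bash
mkdir -p pics; python3 - <<'E'
from plant import arm, optics
import cv2
for n in ("top","side"):
    cv2.imwrite(f"pics/{n}0.png",optics.camera(n)); i=optics.camera_info(n)
    R=cv2.Rodrigues(i["rvec"])[0] if 0 else cv2.Rodrigues(__import__("numpy").array(i["rvec"],float))[0]
    print(n,i["K"],i["D"],(-R.T@__import__("numpy").array(i["tvec"]).reshape(3)).round(),R.round(2).tolist())
s=arm.state();print(s)
E
```

```text
top [[507.97186603   0.         318.53502482]
 [  0.         507.97186603 200.72333079]
 [  0.           0.           1.        ]] [0.05120102 0.         0.         0.         0.        ] [ 267.   18. 1610.] [[-0.0, -1.0, -0.0], [-0.99, 0.0, -0.12], [0.12, 0.0, -0.99]]
side [[512.74781807   0.         313.1111703 ]
 [  0.         512.74781807 198.74152111]
 [  0.           0.           1.        ]] [-0.05700454  0.          0.          0.          0.        ] [ 375. -698. 1005.] [[0.99, -0.15, -0.01], [-0.13, -0.77, -0.63], [0.09, 0.62, -0.78]]
{'clock': 0.1, 'q': array([5.86361884e+01, 1.48467147e+01, 1.19487076e+00, 7.64171126e+01,
       2.02869050e-04, 8.12583391e+01]), 'joint_vel': array([-0.0172113 , -0.10242409, -0.04085692,  0.00231315, -0.08559823,
        0.10151368]), 'joint_torque': array([ 5.44855182e-03, -5.56691623e+01,  3.45070374e+01,  1.15689525e-02,
       -9.40314067e-05,  1.00722878e-05]), 'position': array([211.41210185, 507.4669669 , 230.73967299]), 'orientation': array([[-9.23061519e-01,  3.84651837e-01, -6.29418843e-04],
       [ 3.84652307e-01,  9.23060968e-01, -1.02581668e-03],
       [ 1.86409695e-04, -1.18899932e-03, -9.99999276e-01]]), 'contact_force': array([ 0.7260613 , -0.93843014, -0.2726532 ]), 'moment': array([0.05201232, 0.03832462, 0.03014202]), 'finger_force': 0.0, 'width': 85.59514935489165}
```

View pics/top0.png

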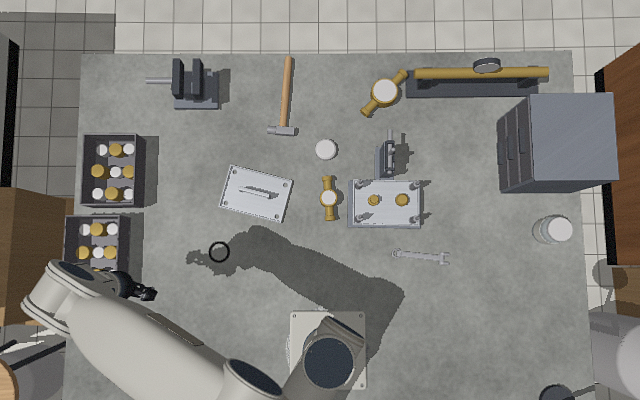

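View pics/side0.png

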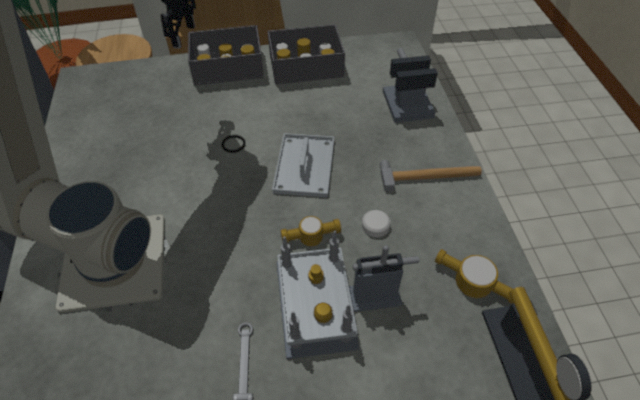

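The top view shows the loose tray at about (257,192), the meter body at (329,198), the rack at (387,204) with its bolt pillar at (388,155). The side view shows the tray at (305,165), the rack at (316,300) and the bolt handle at (385,258). Next I enlarge both.

```bash
cat > h.py <<'E'
import numpy as np, cv2
from plant import arm, optics
def cam(n):
    i=optics.camera_info(n); R=cv2.Rodrigues(np.array(i["rvec"],float))[0]; t=np.array(i["tvec"],float).reshape(3)
    return np.array(i["K"]),np.array(i["D"]),R,t
def ray(n,p):
    K,D,R,t=cam(n); u=cv2.undistortPoints(np.array(p,float).reshape(-1,1,2),K,D).reshape(-1,2)
    return -R.T@t, np.c_[u,np.ones(len(u))]@R
def plane(n,p,z):
    c,d=ray(n,p); return c+d*((z-c[2])/d[:,2])[:,None]
def tri(a,b):
    c1,d1=ray("top",a); c2,d2=ray("side",b); out=[]
    for u,v in zip(d1,d2):
        u=u/np.linalg.norm(u);v=v/np.linalg.norm(v)
        s=np.linalg.lstsq(np.c_[u,-v],c2-c1,rcond=None)[0]
        out.append(np.r_[(c1+s[0]*u+c2+s[1]*v)/2,np.linalg.norm(c1+s[0]*u-c2-s[1]*v)])
    return np.array(out)
def proj(n,X):
    K,D,R,t=cam(n); return cv2.projectPoints(np.array(X,float).reshape(-1,1,3),cv2.Rodrigues(R)[0],t,K,D)[0].reshape(-1,2)
E
python3 - <<'E'
import cv2,numpy as np
a=cv2.imread("pics/top0.png");b=cv2.imread("pics/side0.png")
A=cv2.resize(a[120:235,210:435],None,fx=3.5,fy=3.5,interpolation=cv2.INTER_CUBIC)
B=cv2.resize(b[235:360,270:430],None,fx=4.6,fy=4.6,interpolation=cv2.INTER_CUBIC)
cv2.imwrite("pics/topc.png",A);cv2.imwrite("pics/sidec.png",B)
E
```

```text
(no output)
```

View pics/topc.png

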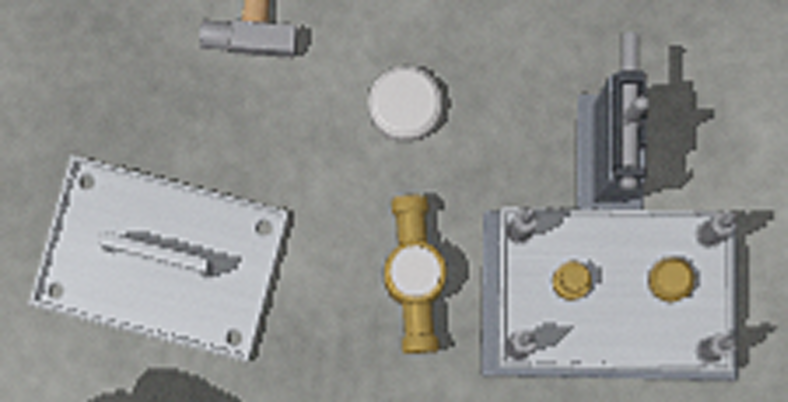

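View pics/sidec.png

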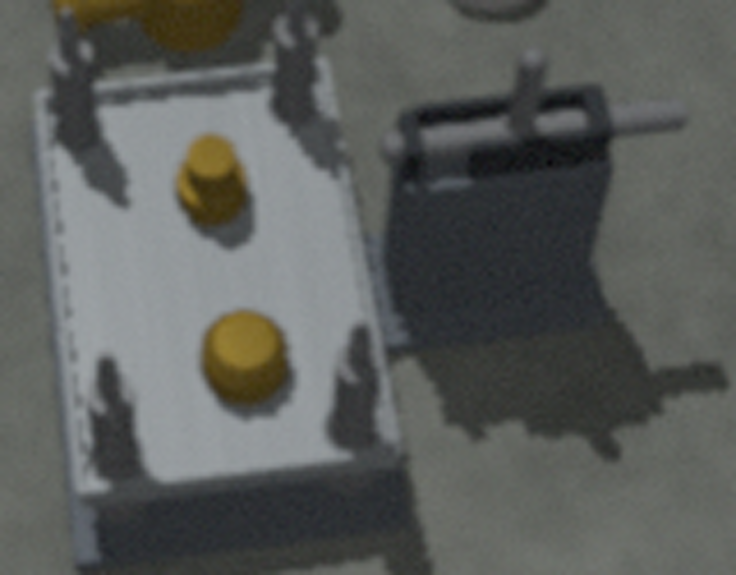

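The top crop shows the tray's corners near crop (72,157), (290,210), (250,358), (33,303), its four holes, and the rack's lower tray between (502,208) and (735,368). The rod runs from (628,33) to (628,185). In the side crop the rod runs from (393,147) to (683,117), with the handle upright, its tip near (533,58). So rack +y points along world +x. Now I fit the outlines.

```bash
cat > m.py <<'E'
from h import *
def quads(n,img,boxes,zs,thr,k=4):
    g=cv2.resize(cv2.cvtColor(img,cv2.COLOR_BGR2GRAY),None,fx=k,fy=k,interpolation=cv2.INTER_CUBIC)
    for nm,(x0,y0,x1,y1),z in zip(("tray","low"),boxes,zs):
        m=(g[y0*k:y1*k,x0*k:x1*k]>thr).astype(np.uint8)*255
        m=cv2.morphologyEx(m,cv2.MORPH_CLOSE,np.ones((25,25)));m=cv2.morphologyEx(m,cv2.MORPH_OPEN,np.ones((25,25)))
        c=max(cv2.findContours(m,0,1)[0],key=cv2.contourArea)
        p=c.reshape(-1,2)
        P=plane(n,(p+.5)/k-.5+[x0,y0],z)[:,:2].astype(np.float32)
        (cx,cy),(w,h),a=cv2.minAreaRect(P)
        if w<h: w,h,a=h,w,a+90
        mu=cv2.moments(P.reshape(-1,1,2));
        print(n,nm,"rect",round(cx,1),round(cy,1),round(w,1),round(h,1),"ang",round(a,2),"centroid",round(mu['m10']/mu['m00'],1),round(mu['m01']/mu['m00'],1),
         "axis",round(np.degrees(.5*np.arctan2(2*mu['mu11'],mu['mu20']-mu['mu02'])),2))
E
python3 - <<'E'
from m import *
T=cv2.imread("pics/top0.png");S=cv2.imread("pics/side0.png")
gt=cv2.cvtColor(T,cv2.COLOR_BGR2GRAY);gs=cv2.cvtColor(S,cv2.COLOR_BGR2GRAY)
print(gt[190,230:290:6],gt[200,345:425:5],gs[170,270:340:6],gs[290,275:360:6])
quads("top",T,[(212,155,300,230),(340,170,432,232)],(12,54),175)
quads("side",S,[(265,125,345,205),(270,240,362,355)],(12,54),135)
# rod and handle
a=lambda p:[p[0]/3.5+210-.36,p[1]/3.5+120-.36]
b=lambda p:[p[0]/4.6+270-.4,p[1]/4.6+235-.4]
print(tri([a((628,33)),a((628,185)),a((642,105))],[b((683,117)),b((393,147)),b((533,58))]).round(1))
tips=[(535,215),(733,215),(535,333),(733,335)]
ts=[(290,10),(355,330),(68,18),(105,360)]
print(plane("top",[a(p) for p in tips],143).round(1));print(plane("side",[b(p) for p in ts],143).round(1))
E
```

```text
[200 200 176 196 194 109 134 193 193 194] [148 131 195 189 186  86 142 109 185 185  94 147 148 185 187  74] [101 121 147 144 146  89  83 135 141 143  98  98] [ 98 132 156 153 154 151 150 150 149 150 148 149 129  65  47]
top tray rect 483.6 225.6 204.9 141.3 ang 74.99 centroid 483.3 225.8 axis 75.24
top low rect 448.3 -182.3 201.6 138.0 ang 89.7 centroid 446.9 -183.1 axis -86.01
side tray rect 484.5 221.6 184.7 129.4 ang 75.44 centroid 483.6 220.4 axis 73.2
side low rect 445.9 -185.8 192.6 135.6 ang 88.0 centroid 446.5 -185.8 axis 89.4
[[ 656.7 -187.2  133.5    0.8]
 [ 526.9 -184.2  137.9    2.5]
 [ 581.3 -188.3  199.2    2.2]]
[[ 499.8 -105.6  143. ]
 [ 499.  -270.1  143. ]
 [ 401.  -104.2  143. ]
 [ 398.7 -267.3  143. ]]
[[ 496.7 -110.2  143. ]
 [ 494.6 -268.8  143. ]
 [ 398.8  -98.5  143. ]
 [ 393.4 -265.8  143. ]]
```

```bash
python3 - <<'E'
import cv2,numpy as np
a=cv2.imread("pics/top0.png");b=cv2.imread("pics/side0.png")
A=cv2.resize(a[174:232,345:431],None,fx=9,fy=9,interpolation=cv2.INTER_CUBIC)
cv2.imwrite("pics/topd.png",A)
E
```

```text
(no output)
```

View pics/topd.png

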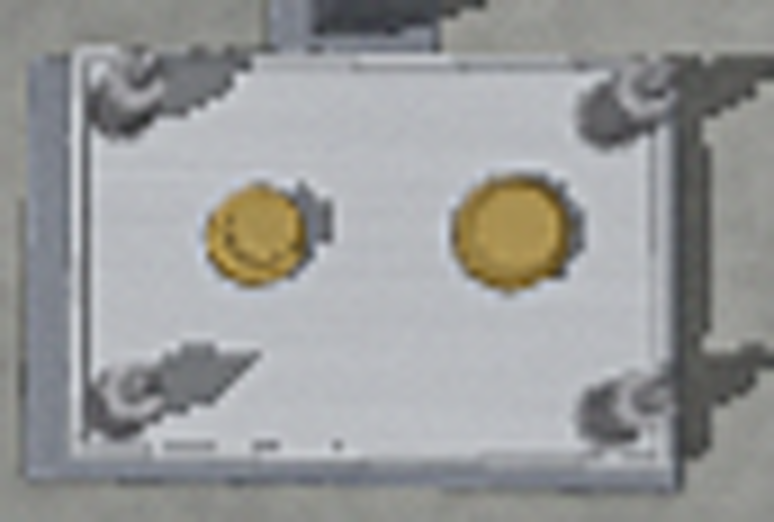

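The zoomed top view shows the lower tray's rim corners near (74,50), (672,62), (668,468), (68,458), with the rack turned about 1° clockwise. Post tips lie near (140,72), (658,78), (142,380), (655,388).

```bash
python3 - <<'E'
from h import *
f=lambda p:[[x/9+345-.45,y/9+174-.45] for x,y in p]
def rep(n,P):
    c=P.mean(0); e=(P[1]-P[0]+P[2]-P[3])[:2]; g=(P[0]-P[3]+P[1]-P[2])[:2]
    print(n,c.round(1),np.linalg.norm(e).round(1)/2,np.linalg.norm(g).round(1)/2,np.degrees(np.arctan2(e[1],e[0])).round(2),np.degrees(np.arctan2(g[1],g[0])).round(2))
rep("rim",plane("top",f([(74,50),(672,62),(668,468),(68,458)]),56))
rep("tips",plane("top",f([(140,72),(658,78),(655,388),(142,380)]),143))
a=lambda q:[[p[0]/3.5+210-.36,p[1]/3.5+120-.36] for p in q]
rep("holes",plane("top",a([(87,181),(264,227),(234,336),(55,289)]),6))
rep("handle",plane("top",a([(100,234),(212,262),(209,272),(98,245)]),58))
c=np.array([446.5,-185.5]);y=np.array([np.cos(np.radians(-1)),np.sin(np.radians(-1))]);x=np.array([y[1],-y[0]])
import itertools
P=[np.r_[c+x*sx*84+y*sy*52,145] for sx,sy in itertools.product((-1,1),(1,-1))]
print(((proj("top",P)-[345,174]+.45)*9).round(0).tolist()); print(((proj("side",P)-[270,235]+.4)*4.6).round(0).tolist())
m=plane("top",a([(415,271)]),51); print("meter",m)
E
```

```text
rim [ 447.3 -183.1   56. ] 204.1 140.0 -91.31 -1.83
tips [ 446.8 -181.1  143. ] 165.9 100.45 -91.04 -1.26
holes [483.5 224.5   6. ] 167.85 103.05 -104.97 -15.25
handle [480.7 222.5  58. ] 101.4 9.55 -104.19 -12.67
[[152.0, 66.0], [151.0, 386.0], [673.0, 73.0], [676.0, 393.0]]
[[294.0, -8.0], [62.0, 20.0], [362.0, 330.0], [105.0, 364.0]]
meter [[464.85795156  -6.68444284  51.        ]]
```

>>> send_rows(steps=[[[0.5,-0.5,0],[0,0,-0.0458]],[[0.55,-0.57,-0.2],[0,0,-0.0458]],[[0.55,-0.57,-0.2],[0,0,-0.0458]],[[0.55,-0.57,-0.2],[0,0,-0.0458]],[[0.55,-0.57,-0.2],[0,0,-0.0458]],[[0.55,-0.57,-0.2],[0,0,-0.0458]],[[0.55,-0.57,-0.2],[0,0,-0.0458]],[[0.55,-0.57,-0.2],[0,0,-0.0458]],[[0.55,-0.57,-0.2],[0,0,-0.0458]],[[0.5,-0.57,-0.2],[0,0,-0.0458]]], gripper=-1, force=80)

```text
clock: 1.1
position: [482.5, 224.7, 140.6]
orientation: [[0.266, 0.964, -0.0], [0.964, -0.266, -0.0], [-0.0, -0.0, -1.0]]
contact_force: [0.1, 0.7, 0.7]
width: 85.6
finger_force: 0.0
```

>>> send_rows(steps=[[[0.02,0,-0.5],[0,0,0.002]],[[0,0,-0.5],[0,0,0]],[[0,0,-0.5],[0,0,0]],[[0,0,-0.4],[0,0,0]],[[0,0,-0.2],[0,0,0]],[[0,0,-0.06],[0,0,0]],[[0,0,0],[0,0,0]]])

```text
clock: 1.8
position: [482.6, 226.3, 33.4]
orientation: [[0.254, 0.967, -0.0], [0.967, -0.254, -0.0], [-0.0, -0.0, -1.0]]
contact_force: [-0.2, 0.4, -0.0]
width: 85.5
finger_force: 0.0
```

>>> send_rows(steps=[[[0,0,0],[0,0,0]],[[0,0,0],[0,0,0]],[[0,0,0],[0,0,0]],[[0,0,0],[0,0,0]],[[0,0,0],[0,0,0]],[[0,0,0],[0,0,0]],[[0,0,0],[0,0,0]],[[0,0,0],[0,0,0]]], gripper=1, force=80)

```text
clock: 2.6
position: [482.5, 226.3, 33.7]
orientation: [[0.254, 0.967, 0.0], [0.967, -0.254, 0.0], [0.0, 0.0, -1.0]]
contact_force: [-1.0, 1.0, 5.4]
width: 10.3
finger_force: 79.0
```

>>> send_rows(steps=[[[0,0,0.05],[0,0,0]],[[0,0,0.2],[0,0,0]],[[0,0,0.4],[0,0,0]],[[0,0,0.5],[0,0,0]],[[0,0,0.6],[0,0,0]],[[0,0,0.6],[0,0,0]],[[0,0,0.6],[0,0,0]],[[0,0,0.5],[0,0,0]],[[0,0,0.2],[0,0,0]],[[0,0,0],[0,0,0]]])

```text
clock: 3.6
position: [482.9, 226.3, 216.8]
orientation: [[0.254, 0.967, 0.002], [0.967, -0.254, 0.001], [0.001, 0.002, -1.0]]
contact_force: [0.2, 0.8, -6.0]
width: 10.7
finger_force: 78.4
```

```bash
python3 - <<'E'
from m import *
T=optics.camera("top");S=optics.camera("side")
s=arm.state();print(s["position"],s["contact_force"],s["moment"],s["width"])
A=T[120:240,190:440];B=S[60:320,240:420]
cv2.imwrite("pics/lift.png",np.hstack([cv2.resize(A,(500,240)),cv2.resize(B,(300,433))[:240*2]][:1]) if 0 else np.hstack([cv2.copyMakeBorder(cv2.resize(A,(480,230)),0,203,0,0,cv2.BORDER_CONSTANT),cv2.resize(B,(300,433))]))
E
```

```text
[482.02544409 226.05631748 214.60561488] [-0.6691879  -0.51726775 -5.99203967] [-0.03085899 -0.00073117 -0.02527618] 10.413121162139726
```

View pics/lift.png

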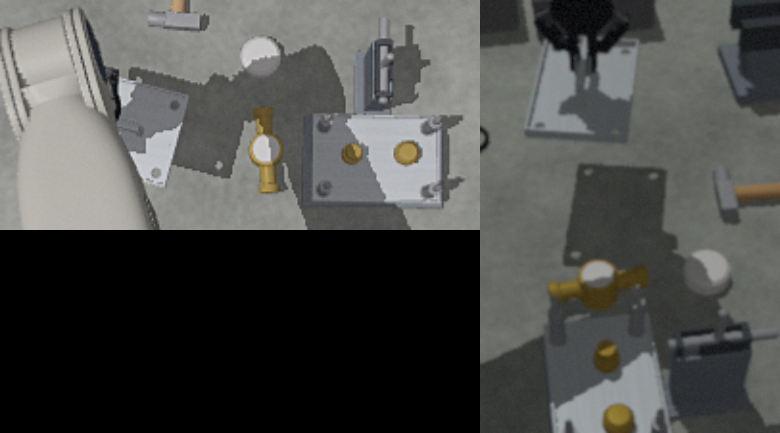

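The top view shows the tray held at about (150,130) of the mosaic, partly under the arm. The side view shows it hanging level at (585,90), with the meter body and rack undisturbed. I carry it over to the rack.

>>> send_rows(steps=[[[-0.07,-0.15,0],[0,0,0.0075]],[[-0.07,-0.3,0],[0,0,0.0075]],[[-0.07,-0.45,0],[0,0,0.0075]],[[-0.07,-0.6,0],[0,0,0.0075]],[[-0.07,-0.7,0],[0,0,0.0075]],[[-0.07,-0.7,0],[0,0,0.0075]],[[-0.07,-0.7,0],[0,0,0.0075]],[[-0.07,-0.7,0],[0,0,0.0075]],[[-0.07,-0.7,0],[0,0,0.0075]],[[-0.07,-0.7,0],[0,0,0.0075]]])

```text
clock: 4.7
position: [446.5, -59.9, 214.2]
orientation: [[0.02, 1.0, -0.002], [1.0, -0.02, 0.001], [0.001, -0.002, -1.0]]
contact_force: [1.9, -0.1, -5.8]
width: 10.7
finger_force: 78.3
```

>>> send_rows(steps=[[[0,-0.7,0],[0,0,0]],[[0,-0.6,0],[0,0,0]],[[0,-0.5,0],[0,0,0]],[[0,-0.3,0],[0,0,0]],[[0,-0.2,0],[0,0,0]],[[0,-0.1,0],[0,0,0]],[[0,-0.07,0],[0,0,0]],[[0,0,0],[0,0,0]],[[0,0,0],[0,0,0]],[[0,0,0],[0,0,0]]])

```text
clock: 5.7
position: [447.6, -181.7, 215.9]
orientation: [[0.02, 1.0, 0.0], [1.0, -0.02, 0.0], [0.0, 0.0, -1.0]]
contact_force: [0.5, -0.3, -5.4]
width: 10.5
finger_force: 78.3
```

```bash
python3 - <<'E'
from m import *
T=optics.camera("top");S=optics.camera("side")
cv2.imwrite("pics/t1.png",T);cv2.imwrite("pics/s1.png",S)
s=arm.state();print(s["position"],s["orientation"][:,1],s["contact_force"],s["width"])
A=T[130:240,330:440];B=S[200:360,250:410]
cv2.imwrite("pics/hov.png",np.hstack([cv2.resize(A,(400,400),interpolation=2),cv2.resize(B,(400,400),interpolation=2)]))
E
```

```text
[ 447.58648069 -181.88155263  215.89926527] [ 9.99793202e-01 -2.03351702e-02  1.86760623e-04] [-0.02198177  1.30957953 -5.96576093] 10.415994616805254
```

View pics/hov.png

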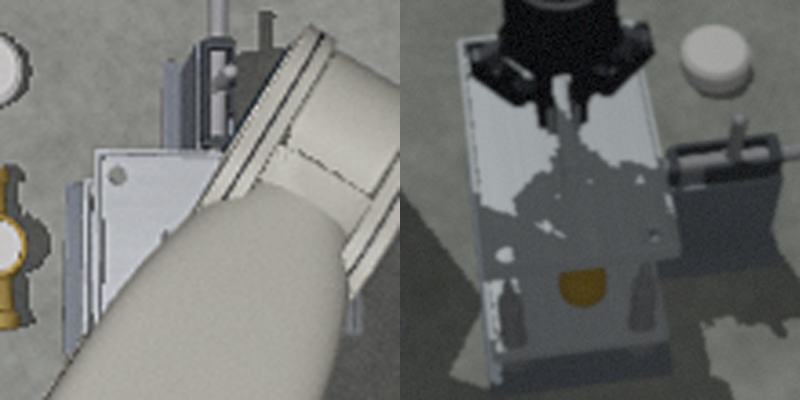

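The top half shows the tray over the rack, with one corner hole at (117,175). In the side half two holes show at (505,255) and (655,237), above the posts at (510,310) and (645,300). I compare holes and tips in each camera.

```bash
python3 - <<'E'
from h import *
b=lambda q:[[p[0]/4.6+270-.4,p[1]/4.6+235-.4] for p in q]
h1=plane("side",[((505-400)/2.5+250-.3,255/2.5+200-.3),((655-400)/2.5+250-.3,237/2.5+200-.3)],187)
a=lambda p:[[p[0]/3.636+330-.4,p[1]/3.636+130-.4]]
ht=plane("top",a((117,175)),187)
print("holes side",h1.round(1),"top",ht.round(1))
P=arm.state()["position"][:2];y=arm.state()["orientation"][:2,1];x=np.array([y[1],-y[0]])
off=np.array([0,-1.])
for sx,sy in((1,-1),(1,1),(-1,1)): print("expected",sx,sy,(P+off+sx*84*x+sy*52*y).round(1))
print("tips side",plane("side",b([(105,360),(357,328)]),144).round(1))
f=lambda p:[[p[0]/9+345-.45,p[1]/9+174-.45]]
print("tip top",plane("top",f((140,72)),144).round(1))
# refine hole centroid in top
T=cv2.imread("pics/t1.png");g=cv2.cvtColor(T,cv2.COLOR_BGR2GRAY)
print(g[173:184,356:369])
S=cv2.cvtColor(cv2.imread("pics/side0.png"),cv2.COLOR_BGR2GRAY)
print(S[309:325,288:300]);print(S[302:318,342:354])
E
```

```text
holes side [[ 394.  -266.1  187. ]
 [ 501.7 -269.2  187. ]] top [[502.4 -99.9 187. ]]
expected 1 -1 [ 393.9 -265.8]
expected 1 1 [ 497.9 -267.9]
expected -1 1 [ 501.3 -100. ]
tips side [[ 393.4 -266.3  144. ]
 [ 495.5 -268.6  144. ]]
tip top [[498.3 -98.5 144. ]]
[[176 130  95 180 179 178 179 177 179 175 174 174 175]
 [179 125 175 186 186 184 181 185 182 178 182 180 179]
 [176 127 192 191 191 175 157 184 189 186 181 182 182]
 [179 124 192 192 161 140 133 132 172 186 185 184 182]
 [177 125 193 181 134 133 133 122 156 186 185 182 184]
 [178 121 189 160 129 136 134 129 138 179 180 181 182]
 [178 121 188 186 102 116 135 130 142 181 184 181 177]
 [175 121 187 190 164 121 124 144 178 183 183 182 178]
 [175 122 185 185 184 178 179 178 186 183 180 182 182]
 [175 125 190 186 186 186 187 182 185 184 183 181 182]
 [181 123 190 185 181 183 185 183 183 182 183 182 182]]
[[158 156 160 159 158 155 157 153 155 153 155 154]
 [156 157 159 157 155 151 153 154 155 154 155 155]
 [158 157 157 148 141 140 145 153 154 156 154 153]
 [161 158 152 134 116 114 125 145 152 154 155 153]
 [160 158 144 107  78  74 
[... 703 characters left out ...]
150 147 139 131 127 130 125 102  95]
 [147 148 149 146 136 117 109 106 122 126 102  92]
 [150 149 149 141 115  87  72  79 108 124 107  86]
 [151 151 148 133  96  68  58  66  96 122 115  89]
 [150 150 146 128  92  66  57  61  90 122 115  94]
 [150 148 144 122  85  62  60  60  87 116 119  93]
 [149 142 131 106  76  66  62  61  83 111 117  88]
 [147 134 123  98  65  62  59  59  86 113 116  90]
 [142 130 118  95  68  56  58  59  79 106 117  96]
 [141 127 115  92  63  57  52  53  71  99 119 105]
 [135 123 120 102  74  59  55  51  64  93 113 107]
 [130 110 113 112  87  64  58  62  57  72 100 110]
 [123  98 103 108 105  78  59  60  58  71  99 118]
 [121  80  77 100 104  90  69  59  58  63  96 126]]
```

Holes and tips agree within about 1–2 mm. I descend over the tips and watch the force.

>>> send_rows(steps=[[[0,0,-0.1],[0,0,0]],[[0,0,-0.2],[0,0,0]],[[0,0,-0.2],[0,0,0]],[[0,0,-0.1],[0,0,0]],[[0,0,-0.1],[0,0,0]],[[0,0,-0.06],[0,0,0]],[[0,0,-0.06],[0,0,0]],[[0,0,-0.06],[0,0,0]],[[0,0,0],[0,0,0]]])

```text
clock: 6.7
position: [447.4, -182.3, 171.5]
orientation: [[0.021, 1.0, -0.0], [1.0, -0.021, 0.0], [0.0, -0.0, -1.0]]
contact_force: [-0.1, -0.4, -6.0]
width: 10.5
finger_force: 78.3
```

Bottom at about 138 mm, below the tips, and no contact yet: the tips are in the holes.

>>> send_rows(steps=[[[0,0,-0.06],[0,0,0]],[[0,0,-0.06],[0,0,0]],[[0,0,-0.06],[0,0,0]],[[0,0,-0.06],[0,0,0]],[[0,0,0],[0,0,0]]])

```text
clock: 7.2
position: [447.3, -182.2, 159.3]
orientation: [[0.021, 1.0, -0.001], [1.0, -0.021, 0.0], [0.0, -0.001, -1.0]]
contact_force: [0.3, 0.8, -5.3]
width: 10.6
finger_force: 78.3
```

>>> send_rows(steps=[[[0,0,-0.06],[0,0,0]],[[0,0,-0.06],[0,0,0]],[[0,0,-0.06],[0,0,0]],[[0,0,-0.04],[0,0,0]],[[0,0,-0.03],[0,0,0]],[[0,0,0],[0,0,0]]])

```text
clock: 7.8
position: [447.5, -182.3, 147.1]
orientation: [[0.021, 1.0, -0.0], [1.0, -0.021, 0.0], [0.0, -0.0, -1.0]]
contact_force: [0.1, 0.7, -4.7]
width: 10.2
finger_force: 78.4
```

>>> send_rows(steps=[[[0,0,-0.02],[0,0,0]],[[0,0,-0.02],[0,0,0]],[[0,0,-0.02],[0,0,0]],[[0,0,0],[0,0,0]]])

```text
clock: 8.2
position: [447.5, -182.3, 144.2]
orientation: [[0.021, 1.0, -0.0], [1.0, -0.021, 0.0], [0.0, -0.0, -1.0]]
contact_force: [0.2, -0.8, -6.5]
width: 10.6
finger_force: 78.4
```

>>> send_rows(steps=[[[0,0,-0.02],[0,0,0]],[[0,0,-0.01],[0,0,0]],[[0,0,0],[0,0,0]]])

```text
clock: 8.5
position: [447.7, -182.4, 143.7]
orientation: [[0.021, 1.0, 0.001], [1.0, -0.021, -0.001], [-0.001, 0.001, -1.0]]
contact_force: [-3.1, 2.1, 5.6]
width: 10.6
finger_force: 79.9
```

>>> send_rows(steps=[[[0,0,0],[0,0,0]],[[0,0,0],[0,0,0]],[[0,0,0],[0,0,0]],[[0,0,0],[0,0,0]],[[0,0,0],[0,0,0]]], gripper=-0.3)

```text
clock: 9.0
position: [447.6, -182.4, 142.8]
orientation: [[0.021, 1.0, 0.0], [1.0, -0.021, -0.0], [-0.0, 0.0, -1.0]]
contact_force: [0.1, 0.4, -0.5]
width: 55.3
finger_force: 0.0
```

>>> send_rows(steps=[[[0,0,0.1],[0,0,0]],[[0,0,0.3],[0,0,0]],[[0,0,0.6],[0,0,0]],[[0,0,0.8],[0,0,0]],[[0,0,0.8],[0,0,0]],[[0,0,0.5],[0,0,0]],[[0,0,0],[0,0,0]]])

```text
clock: 9.7
position: [448.5, -182.9, 301.5]
orientation: [[0.021, 1.0, 0.005], [1.0, -0.021, -0.003], [-0.003, 0.005, -1.0]]
contact_force: [-1.1, 0.2, -0.6]
width: 55.8
finger_force: 0.0
```

```bash
python3 - <<'E'
from m import *
T=optics.camera("top");S=optics.camera("side")
cv2.imwrite("pics/t2.png",T);cv2.imwrite("pics/s2.png",S)
A=T[130:240,330:440];B=S[200:360,270:430]
cv2.imwrite("pics/seat.png",np.hstack([cv2.resize(A,(300,300),interpolation=2),np.zeros((300,0,3),np.uint8)]) if 0 else cv2.resize(B,(560,560),interpolation=2))
E
```

```text
(no output)
```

View pics/seat.png

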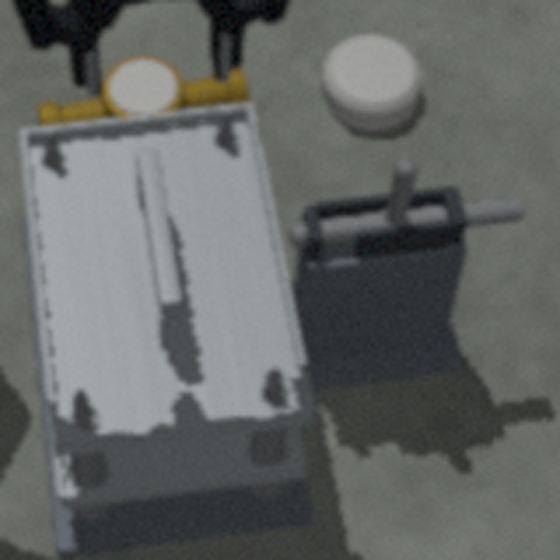

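All four spigots show through the tray's holes and the tray sits level. The handle stands at about (403,190) and the rod runs from (300,235) to (520,210). Now I check the handle's position against the rack pose.

```bash
python3 - <<'E'
from h import *
c=np.array([447.5,-183.3]);y=np.array([.9998,-.0206]);x=np.array([y[1],-y[0]])
R=lambda a,b,z:np.r_[c+a*x+b*y,z]
P=[R(0,215,136),R(0,82,136),R(0,142,200),R(0,142,143)]
S=cv2.cvtColor(cv2.imread("pics/s2.png"),cv2.COLOR_BGR2GRAY);T=cv2.cvtColor(cv2.imread("pics/t2.png"),cv2.COLOR_BGR2GRAY)
print("side",proj("side",P).round(1).tolist(),"obs tail",(522/3.5+270,210/3.5+200),"end",(298/3.5+270,236/3.5+200))
print("top",proj("top",P).round(1).tolist(),"obs",628/3.5+210,33/3.5+120,185/3.5+120)
print(S[240:268,376:394]);T=cv2.cvtColor(cv2.imread("pics/top0.png"),cv2.COLOR_BGR2GRAY);print(T[140:162,384:400])
E
```

```text
side [[421.4, 259.1], [355.7, 267.4], [388.9, 245.6], [385.9, 261.8]] obs tail (419.1428571428571, 260.0) end (355.1428571428571, 267.42857142857144)
top [[389.3, 127.1], [389.2, 171.3], [392.3, 146.4], [389.6, 150.7]] obs 389.42857142857144 129.42857142857142 172.85714285714286
[[ 95  97  98  97  99  94  97 100 101 104 104 103 102 101 101  98 102 102]
 [103 104 104 104 107 102 103 103 104 103 103 102 100 104 100 100 100 102]
 [103 105 105 106 104 106 104 102 103 102 103 101 103  99 100 103 102  99]
 [105 104 101 103 103 105 101 103 104 105 105 102 104 102 100 103  99 102]
 [100 104 106 106 102 101 101 103 104 106 106 101 103 101 104 102 102 101]
 [105 107 102 102 101 104 102 101 105 108 106 100 101 102 102 101 104 101]
 [102 104 104 102 100 101  97 103 110 115 114 106 101 100 100 105 104 107]
 [106 103 103 101  99  99  93  97 108 113 113 101  96  97 101 104 107 102]
 [105 101 101 101  99  98  90  86  98 103 102  94  87  91 100 106 104 107]
 [107 104 103 103 101  99  82  76  81  83  82  79  82  93 101 104 105 104]
 [107 106 106 104 103  95  77  64  65  69  68  69  77  97 104 108 104 
[... 2055 characters left out ...]
  95  63  73  86  85  84  85]
 [124  57  70  71 123 106 106  91  86  57  47  80  85  87  82  85]
 [123  59  74  70 106 101  94  88  69  37  42  81  85  87  81  84]
 [123  59  74  75 123  94  80  71  63  69  76  87  83  83  81  82]
 [123  57  74  73 121 121 147 130  80  66  79  83  80  83  83  84]
 [117  51  70  70 153 162 153 126  59  56  76  83  85  78  83  85]
 [123  55  65  67 157 161 150 123  43  67  79  86  88  80  85  87]
 [121  55  70  66 158 162 149 127  45  67  79  90  86  88  91  88]
 [123  59  68  64 158 162 147 121  49  59  75  81  85  90  88  83]
 [122  55  78  57 156 164 146 122  56  68  85  83  84  88  88  85]
 [121  56  73  61 156 157 147 117  58  38  53  83  83  84  86  84]]
```

The handle appears at about x = 582, y = −187, so the bolt seems to be a few mm forward already. I straddle the handle with the fingers along the rod.

>>> send_rows(steps=[[[0.4,-0.02,0],[0,0,0]],[[0.7,-0.02,0],[0,0,0]],[[0.7,-0.02,0],[0,0,0]],[[0.5,-0.02,0],[0,0,0]],[[0.3,-0.01,0],[0,0,0]],[[0.07,0,-0.3],[0,0,0]],[[0,0,-0.5],[0,0,0]],[[0,0,-0.5],[0,0,0]],[[0,0,0],[0,0,0]],[[0,0,0],[0,0,0]]])

```text
clock: 10.8
position: [580.6, -186.6, 232.3]
orientation: [[0.021, 1.0, -0.002], [1.0, -0.021, 0.001], [0.001, -0.002, -1.0]]
contact_force: [0.7, -1.4, 1.1]
width: 55.9
finger_force: 0.0
```

```bash
python3 - <<'E'
from h import *
print(tri([(392.8,149)],[(385.4,247.3)]).round(1)); print(arm.state()["position"],arm.state()["q"].round())
S=optics.camera("side")
cv2.imwrite("pics/grip.png",cv2.resize(S[160:300,310:450],(420,420),interpolation=2))
E
```

```text
[[ 5.824e+02 -1.877e+02  1.981e+02  2.000e-01]]
[ 580.64690054 -186.64248856  232.25441922] [-26.  21.  10.  79.  -0.  66.]
```

View pics/grip.png

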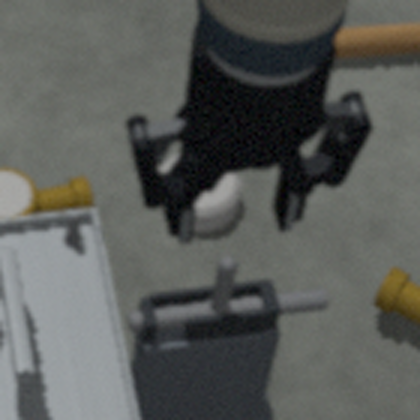

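The fingers straddle the handle, which stands at (225,280) below the gap between the tips at (183,230) and (288,222). Lower and close.

>>> send_rows(steps=[[[0.03,-0.02,-0.3],[0,0,0]],[[0,0,-0.5],[0,0,0]],[[0,0,-0.4],[0,0,0]],[[0,0,-0.18],[0,0,0]],[[0,0,0],[0,0,0]]])

```text
clock: 11.35
position: [582.4, -187.8, 163.7]
orientation: [[0.021, 1.0, -0.001], [1.0, -0.021, 0.0], [0.0, -0.001, -1.0]]
contact_force: [1.0, -0.9, 0.1]
width: 55.5
finger_force: 0.0
```

>>> send_rows(steps=[[[0,0,0],[0,0,0]],[[0,0,0],[0,0,0]],[[0,0,0],[0,0,0]],[[0,0,0],[0,0,0]],[[0,0,0],[0,0,0]],[[0,0,0],[0,0,0]]], gripper=1, force=25)

```text
clock: 11.95
position: [583.0, -188.0, 164.8]
orientation: [[0.021, 1.0, 0.002], [1.0, -0.021, -0.001], [-0.001, 0.002, -1.0]]
contact_force: [-0.6, 0.0, 6.2]
width: 11.1
finger_force: 24.7
```

>>> send_rows(steps=[[[-0.06,0.002,0],[0,0,0]],[[-0.1,0.002,0],[0,0,0]],[[-0.1,0.002,0],[0,0,0]],[[-0.1,0.002,0],[0,0,0]],[[-0.1,0.002,0],[0,0,0]],[[-0.1,0.002,0],[0,0,0]],[[0,0,0],[0,0,0]]])

```text
clock: 12.65
position: [554.6, -187.3, 164.8]
orientation: [[0.021, 1.0, 0.002], [1.0, -0.021, -0.001], [-0.001, 0.002, -1.0]]
contact_force: [-0.7, 1.4, 7.3]
width: 11.5
finger_force: 24.9
```

>>> send_rows(steps=[[[-0.04,0,0],[0,0,0]],[[-0.04,0,0],[0,0,0]],[[0,0,0],[0,0,0]]])

```text
clock: 12.95
position: [551.2, -187.3, 164.8]
orientation: [[0.021, 1.0, 0.002], [1.0, -0.021, -0.001], [-0.0, 0.002, -1.0]]
contact_force: [1.7, 1.3, 7.4]
width: 10.8
finger_force: 24.8
```

>>> send_rows(steps=[[[-0.04,0,0],[0,0,0]],[[-0.02,0,0],[0,0,0]],[[0,0,0],[0,0,0]]])

```text
clock: 13.25
position: [548.7, -187.3, 164.8]
orientation: [[0.021, 1.0, 0.003], [1.0, -0.021, -0.0], [-0.0, 0.003, -1.0]]
contact_force: [3.2, 1.3, 7.1]
width: 11.2
finger_force: 24.8
```

>>> send_rows(steps=[[[-0.04,0,0],[0,0,0]],[[-0.02,0,0],[0,0,0]],[[0,0,0],[0,0,0]]])

```text
clock: 13.55
position: [548.1, -187.4, 164.9]
orientation: [[0.02, 1.0, 0.008], [1.0, -0.02, -0.0], [-0.0, 0.008, -1.0]]
contact_force: [15.3, 1.9, 0.8]
width: 11.1
finger_force: 24.7
```

The stop is reached, with 15 N. I ease the preload and start along the arc.

>>> send_rows(steps=[[[0.03,0,0],[0,0,0]],[[0,-0.119,-0.008],[0,0,0]],[[0,-0.117,-0.022],[0,0,0]],[[-0.002,-0.114,-0.037],[0,0,0]],[[-0.002,-0.108,-0.051],[0,0,0]],[[-0.002,-0.101,-0.064],[0,0,0]],[[0,0,0],[0,0,0]]], force=20)

```text
clock: 14.25
position: [547.7, -215.5, 155.1]
orientation: [[0.021, 1.0, 0.004], [1.0, -0.021, 0.0], [0.0, 0.004, -1.0]]
contact_force: [8.3, 1.4, 1.1]
width: 11.3
finger_force: 22.6
```

>>> send_rows(steps=[[[-0.002,-0.092,-0.076],[0,0,0]],[[-0.002,-0.082,-0.087],[0,0,0]],[[-0.002,-0.071,-0.096],[0,0,0]],[[-0.002,-0.058,-0.104],[0,0,0]],[[-0.002,-0.045,-0.111],[0,0,0]],[[0,0,0],[0,0,0]]])

```text
clock: 14.85
position: [547.2, -233.7, 131.5]
orientation: [[0.021, 1.0, 0.004], [1.0, -0.021, -0.002], [-0.002, 0.004, -1.0]]
contact_force: [7.7, -3.3, 1.9]
width: 10.9
finger_force: 20.8
```

>>> send_rows(steps=[[[0,-0.03,-0.116],[0,0,0]],[[0,-0.016,-0.118],[0,0,0]],[[0,0,-0.04],[0,0,0]],[[0,0,0],[0,0,0]]])

```text
clock: 15.25
position: [547.2, -236.3, 118.1]
orientation: [[0.021, 1.0, 0.004], [1.0, -0.021, -0.002], [-0.002, 0.004, -1.0]]
contact_force: [6.9, -3.7, 2.6]
width: 10.7
finger_force: 22.5
```

>>> send_rows(steps=[[[0,0,-0.04],[0,0,0]],[[0,0,-0.04],[0,0,0]],[[0,0,-0.04],[0,0,0]],[[0,0,0],[0,0,0]]])

```text
clock: 15.65
position: [547.3, -236.1, 112.2]
orientation: [[0.021, 1.0, 0.004], [1.0, -0.021, -0.002], [-0.002, 0.004, -1.0]]
contact_force: [7.1, -3.6, 2.5]
width: 11.3
finger_force: 23.6
```

>>> send_rows(steps=[[[0,0,0],[0,0,0]],[[0,0,0],[0,0,0]],[[0,0,0],[0,0,0]],[[0,0,0.1],[0,0,0]],[[0,0,0.3],[0,0,0]],[[0,0,0.6],[0,0,0]],[[0,0,0.8],[0,0,0]],[[0,0,0.6],[0,0,0]],[[0,0,0],[0,0,0]]], gripper=0.4)

```text
clock: 16.55
position: [546.4, -235.5, 236.1]
orientation: [[0.021, 1.0, 0.006], [1.0, -0.021, -0.004], [-0.004, 0.006, -1.0]]
contact_force: [0.2, -0.2, 0.4]
width: 25.4
finger_force: 0.0
```

```bash
python3 - <<'E'
from h import *
S=optics.camera("side");T=optics.camera("top");cv2.imwrite("pics/s3.png",S);cv2.imwrite("pics/t3.png",T)
cv2.imwrite("pics/bolt.png",np.hstack([cv2.resize(S[220:345,310:435],(400,400),interpolation=2),cv2.resize(T[120:240,330:450],(400,400),interpolation=2)]))
E
```

```text
(no output)
```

View pics/bolt.png

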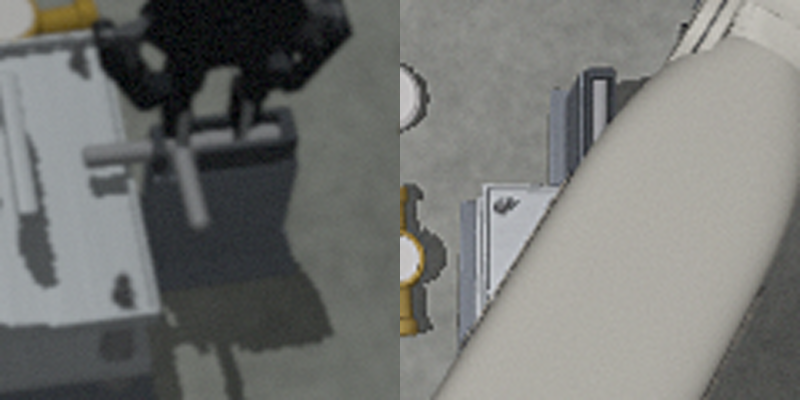

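The side view shows the rod across the tray's rim, ending at (88,155), with the handle lying down from (180,150) to (202,225). I press it once from above with shut fingers to be sure that it is fully down.

>>> send_rows(steps=[[[0.03,-0.05,-0.3],[0,0,0]],[[0,0,-0.5],[0,0,0]],[[0,0,-0.4],[0,0,0]],[[0,0,-0.2],[0,0,0]],[[0,0,-0.16],[0,0,0]],[[0,0,-0.08],[0,0,0]],[[0,0,-0.06],[0,0,0]],[[0,0,0],[0,0,0]]], gripper=1)

```text
clock: 17.45
position: [546.9, -237.4, 146.5]
orientation: [[0.021, 1.0, 0.0], [1.0, -0.021, -0.0], [-0.0, 0.0, -1.0]]
contact_force: [0.4, -0.3, -0.2]
width: -0.1
finger_force: 0.0
```

```bash
python3 - <<'E'
from h import *
c=np.array([447.5,-183.3]);y=np.array([.9998,-.0206]);x=np.array([y[1],-y[0]])
for th in (1.2,1.35,1.5,1.57):
    print(th,(proj("side",[np.r_[c+x*64*np.sin(th)+y*101.5,136+64*np.cos(th)],np.r_[c+y*101.5,136]])).round(1).tolist())
print("obs tip",202/3.2+310,225/3.2+220,"root",180/3.2+310,155/3.2+220, "rod end obs",88/3.2+310,155/3.2+220,"exp",proj("side",[np.r_[c+y*42,136]]).round(1))
print(arm.state()["position"],arm.state()["contact_force"],arm.state()["width"])
E
```

```text
1.2 [[372.6, 286.7], [365.5, 266.2]]
1.35 [[372.5, 290.5], [365.5, 266.2]]
1.5 [[372.2, 293.6], [365.5, 266.2]]
1.57 [[372.1, 294.8], [365.5, 266.2]]
obs tip 373.125 290.3125 root 366.25 268.4375 rod end obs 337.5 268.4375 exp [[335.7 269.9]]
[ 546.87975054 -237.44090845  146.48745417] [ 0.35558572 -0.28268531 -0.17923999] -0.08546248580543443
```

>>> send_rows(steps=[[[0,0,-0.02],[0,0,0]],[[0,0,-0.02],[0,0,0]],[[0,0,-0.02],[0,0,0]],[[0,0,0],[0,0,0]]])

```text
clock: 17.85
position: [547.3, -237.7, 144.9]
orientation: [[0.021, 1.0, 0.002], [1.0, -0.021, -0.001], [-0.001, 0.002, -1.0]]
contact_force: [-1.7, 1.5, 9.9]
width: 0.1
finger_force: 4.9
```

It holds firm at 10 N, well over its friction, at the height for 1.5 rad. Retreat.

>>> send_rows(steps=[[[0,0,0.1],[0,0,0]],[[0,0,0.4],[0,0,0]],[[0,0,0.7],[0,0,0]],[[0,0,0.8],[0,0,0]],[[0,0,0.6],[0,0,0]],[[0,0,0.3],[0,0,0]],[[0,0,0],[0,0,0]],[[0,0,0],[0,0,0]],[[0,0,0],[0,0,0]]])

```text
clock: 18.75
position: [546.4, -237.2, 286.9]
orientation: [[0.021, 1.0, -0.002], [1.0, -0.021, 0.001], [0.001, -0.002, -1.0]]
contact_force: [-0.0, 0.1, -0.3]
width: 0.2
finger_force: 0.0
```

```bash
python3 - <<'E'
from plant import arm, workorder
print(arm.state()["position"],arm.state()["contact_force"]); print(workorder.close_job())
E
```

```text
[ 546.39147554 -237.16293624  286.86961698] [-0.03882096  0.11714602 -0.31131906]
the job is handed in; nothing more can be done
None
```

The tray is seated on all four posts, the bolt is slid to its stop and the handle is turned down to its stop; the job was handed in at about 19 s, and no verdict came back.

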